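Draw out the tube reader's boom to the long tube's mark and hold it

TASK

Look which place of the reading station's rack holds the one long tube. Squeeze the lock button on the grip of the reader's telescoping boom to release it, draw the boom out to the scale mark of that place, so that the reader looks straight down on the cap of the long tube, and finish holding it there still by its grip - the boom's spring pulls it back if you let go. Leave all the tubes standing in the rack.

Things in the scene. Friction and masses are not known exactly. Their poses are not given: they have to be found in the camera images.
- station: the fixed reading station: white foot plate 160 x 520 x 12 mm with a tube rack and a steel column carrying a level aluminium sleeve with the boom. Origin on the bench under the boom's line; own z up. The boom comes out of the sleeve towards own -y. Plate: x -80..80, y -175..345 mm. Sleeve: 26 mm wide, y to 416, top 195 high; clamp block on the column: x -25..25, y 220..280, top 206 high.
- place1 (a point): middle of the mouth of place 1 of the white single-row tube rack on the plate: 36 wide (x), y -139..49, top 62 mm high. Six places on the boom's line, in the station's frame at x 0, y 30, 0, -30, -60, -90, -120 mm (place 1 next to the parked reader, place 6 farthest). A marker pen (-x side) and a flat timer (+x side) lie beside the rack on the plate, below 30 mm.
- collar_index (a point): middle of the front edge of the grey collar on the sleeve's mouth, 196 mm above the bench, with a black index line: the scale is read here. Collar: x -31..31, y 105..145, z 164..196 mm in the station's frame.
- boom (a joint): how far the boom is drawn out, m: 0 parked, at most 0.215. Scale on its top face: short black ticks every 10 mm and six long marks right across, one per rack place: place 1 is 0.04, then every 0.03 to 0.19 for place 6. The mark at the collar's front edge is the reading; there the reader stands over that place. A return spring pulls it home with 3 N (parked) to 5 N (fully out), plus slight friction.
- lock_button (a joint): how far the lock button is squeezed in, m: 0 out, 0.0065 fully in. Black thumb pad 30 x 30 mm on the grip's +x flank (station frame), moving towards -x; 4 N to start, about 10 N fully in. Its steel tongue locks the parked boom in the collar; beyond about 0.005 the boom is free. Once the boom is out more than 15 mm the button plays no part.
- grip_middle (a point): the middle of grip and button together, at the height of the button's middle; moves with the boom. Parked: x 3.5, y 70, z 222 mm in the station's frame.
- reader_boom: the telescoping boom, steel 16 x 20 mm, with reader head and grip; parked, its frame is the station's, and it moves along -y. Grip on top of its end: a grey block x -16..16, y 48..92, z 190..246 mm; with the button 39 mm across (x -16..23), squeezed in 32.5. Squeezed across, along x, at the height of point grip_middle, the button goes in.
- reader_window (a point): the centre of the round window under the black reader head (34 x 48 mm, hanging below the grip), 139 mm above the bench, looking straight down; moves with the boom.
- tube_long: the one long tube: 16 mm diameter, 106 mm high over its grey cap, clearly taller than the others, upright in one of the six places of the rack. Origin: middle of its foot, 20 mm above the bench.
- tube_short1: one of the five alike short tubes: 16 mm diameter, 81 mm high over its cap, otherwise like the long one. Origin: middle of its foot, 20 mm above the bench.
- tube_short2: one of the five alike short tubes: 16 mm diameter, 81 mm high over its cap, otherwise like the long one. Origin: middle of its foot, 20 mm above the bench.
- tube_short3: one of the five alike short tubes: 16 mm diameter, 81 mm high over its cap, otherwise like the long one. Origin: middle of its foot, 20 mm above the bench.
- tube_short4: one of the five alike short tubes: 16 mm diameter, 81 mm high over its cap, otherwise like the long one. Origin: middle of its foot, 20 mm above the bench.
- tube_short5: one of the five alike short tubes: 16 mm diameter, 81 mm high over its cap, otherwise like the long one. Origin: middle of its foot, 20 mm above the bench.
Mind the look-alikes: they are no part of the job. Leave any blue or red look-alike of the tube_short5 alone.

How it is judged (in metres and radians):
On the way:
1. the lock button is squeezed in while the boom is still parked (value of joint lock_button above 0.0045 m and value of joint boom below 0.008 m), for 0.1 s.
At the end, for the whole second after the job is handed in: The boom is drawn out to the mark of the rack place that holds the long tube: the reader's window is within 6 mm (level distance) of the long tube's axis, the boom is still (under 10 mm/s), and the fingers still hold the grip (over 3 N). All six tubes stand upright and fully down in their places (horizontal distance between reader_window and tube_long below 0.006 m and value of joint boom above 0.034 m and velocity of joint boom between -0.01 and 0.01 m/s and contact force between the fingers and reader_boom above 3 N and horizontal distance between the grasp point and grip_middle below 0.03 m and angle between each of tube_long, tube_short1, tube_short2, tube_short3, tube_short4, tube_short5's own z axis and vertical below 0.15 rad and height (world z) of each of tube_long, tube_short1, tube_short2, tube_short3, tube_short4, tube_short5 below 0.028 m); the arm keeps its last pose, push and grip.
It fails at once if a tube is lifted, tipped or pushed out of its place (distance of any of tube_long, tube_short1, tube_short2, tube_short3, tube_short4, tube_short5 from where it was at the start of the episode above 0.012 m or angle between any of tube_long, tube_short1, tube_short2, tube_short3, tube_short4, tube_short5's own z axis and vertical above 0.3 rad).
It also fails if it takes over 35 s, if anything falls off the work surface, if the arm or the gripper's body presses on something with over 40 N, if the wrist force passes 120 N, or if a joint passes its speed limit or range.

ROBOT

A 7-joint arm with a two-finger parallel gripper is mounted at the origin on the work surface. World frame = base frame: x ahead of the robot, y to its left, z up, the work surface at z = 0. Lengths are in mm, angles in rad, forces in N, time in s.
With the tool pointing down it reaches from about 425 to 1025 mm from the base axis. Payload 9.4 kg.
Tool frame: the origin (TCP) lies midway between the tips of the shut fingers; the grasp point (between the pads) lies 19 mm behind it (bot.hold_point_z is the distance from the TCP to the grasp point, in mm); z points along the fingers, y is the direction in which the jaws open and shut (so a half turn about z gives the same grasp; the last joint's range is limited). The gripper opens to 85 mm and grips with 20 to 120 N. Pads are 22 mm wide; open, the fingers measure 114 mm over their backs; the gripper's body (76 mm by 85 mm) begins 54 mm behind the grasp point. The pads swing forward as they close: fully open they stand 13 mm farther back than shut.
Start: joints at [-1.292, 0.599, -0.003, 1.599, 0.002, 0.943, -0.08], TCP at [252.551, 679.59, 231.275] pointing down, gripper open.
Joint ranges: [-2.57, 2.57], [-0.35, 1.97], [-1.29, 1.29], [0.11, 2.56], [-1.05, 4.19], [0.11, 1.86], [-2.63, 2.63]. Speed limits (rad/s): [2.22, 2.22, 3.01, 3.01, 3.14, 3.14, 3.14].

INTERFACE

Orientations are given as [roll, pitch, yaw] about the fixed x, y, z axes, in that order (R = Rz(yaw) Ry(pitch) Rx(roll)).
In Python, from workcell import bot gives the robot as it stands.
- The arm moves only by the tool apply_moves, never from a script. Its argument "rows" is a list of rows, each a list of 7 numbers: the turn, a rotation vector about the tool's x, y, z in degrees, then the shift along the tool's x, y, z in mm, then the opening, from 0 (shut) to 1 (fully open). In form: [[rx, ry, rz, x, y, z, hand], ...]. A call has 1 to 8 rows; each row is the pose to reach, as a shift and turn from the pose commanded when the call began, along the tool's axes at that moment; what a row does not reach only later rows make up. A row lasts 1/8 s, in which the tool goes at most 62.5 mm and 10.7 degrees, less where a joint would pass 70% of its speed; a pose out of reach is approached as far as the arm can. A call with a gripper value outside its range is refused whole. The fingers move at their own pace and stop on an object; the grip force is fixed at half the most. Time passes only in rows, so rows that repeat a pose let the fingers close. It gives the time, the measured TCP pose, the force and the opening at its end, in the units of the state.
- bot.get_obs(): the state, without advancing time (a new reading comes with each control period).
- bot.snapshot(name): name is "side" or "top" or "wrist"; returns a dict with "pixels" (420x560x3 uint8, blue, green, red), "range_z" (420x560 float32, mm along the optical axis (not along the pixel's ray), 0 where there is no reading), "mtx" (3x3 intrinsics, pixels), "T" (4x4, takes a point from camera to world coordinates); the wrist camera has in their place "mount" (4x4, takes a point from camera to tool coordinates, whose origin is the TCP and whose axes are the flange's). Camera axes: x right, y down, z forward; pixel columns grow to the right and rows downward; lengths in mm; the calibration is good to about 2 mm. A picture is of the moment at which its call begins: read the wrist's pose just before it.
- bot.job_done(): hands the job in, once; it reports no verdict.
Trained networks look in the newest picture that a camera, given by its name, has taken for a name from the list of things; names that differ only in an ending like _2 or _b are one class to them, and where a whole thing is asked for, a point or a joint stands for the part that bears it (a point fixed in the world has none). Each returns a list of dicts, best first, with "score" (0 to 1); they miss things now and then, are a little off and sometimes report something else, mostly with a low value. They report only what shows in the picture. A call takes as long as a camera call. They do not tell look-alikes from the thing itself.
- bot.boxes_of(thing, camera): "centre" ([x, y, z] in mm, in world coordinates, good to about 4 mm: the middle of the surface that is visible of it).
- bot.pinpoint(thing, camera): "centre" ([x, y, z] in mm, in world coordinates, good to about 4 mm: a listed point, or the origin of a listed thing).
The state is a dict: "time_s": time; "q": joint angles; "joint_velocities": joint speeds; "effort": joint torques, N m; "ee_pos": TCP position; "tool_rot": TCP orientation; "wrist_force": force on the tool from outside, world axes, zero at the start; "moment": the same for the moment, N m; "opening": opening from 0.0 (shut) to 1.0 (fully open).
Only numpy, scipy, OpenCV 4.12 (cv2) and the standard library are available. Lean on these libraries where they do the work, as an engineer would, in place of code of your own. Each camera call takes 0.05 s, during which the arm holds its last target.

## Working session

There is one attempt and no reset: what is moved stays moved. The work goes in short steps, Python scripts to look and compute and a tool call to move; the robot and the scene stay as the last step left them, time stands still between calls to the robot, and variables do not carry over. Pictures are saved under pics/ and viewed, and the job is handed in when it is done.

Besides the shell and the picture viewer there is one more tool, called by a JSON object that holds its "api" and its "payload", one argument or row to a line. apply_moves: Moves the arm, as the interface text tells. Its arguments: {"type":"object","properties":{"rows":{"type":"array"}},"required":["rows"]}

```bash
mkdir -p pics; ls; python3 - <<'E'
from workcell import bot
import cv2
o=bot.get_obs(); print(o["time_s"],o["ee_pos"],o["tool_rot"],o["opening"],o["wrist_force"])
for n in ("side","top"):
    s=bot.snapshot(n); cv2.imwrite(f"pics/{n}1.png",s["pixels"]); print(n,s["mtx"].tolist(),s["T"].round(3).tolist())
    for t in ("place1","collar_index","grip_middle","reader_window","tube_long","station"):
        print(t,[(round(d["score"],2),[round(float(x)) for x in d["centre"]]) for d in bot.pinpoint(t,n)][:3])
E
```

```text
pics
0.0 [252.42702232 679.12852168 230.38588254] [-3.14001301e+00  1.60917671e-04  2.78577675e+00] 1.0001122402115001 [0.2517317  0.62553352 0.1862574 ]
side [[431.8945461432949, 0.0, 272.1279569629606], [0.0, 431.8945461432949, 207.90083579875983], [0.0, 0.0, 1.0]] [[0.979, -0.105, 0.173, 456.204], [-0.202, -0.561, 0.802, -485.926], [0.013, -0.821, -0.571, 553.851], [0.0, 0.0, 0.0, 1.0]]
place1 [(0.7, [572, 79, 62])]
collar_index [(0.79, [546, 149, 194])]
grip_middle [(0.98, [561, 122, 222]), (0.59, [587, 50, 0])]
reader_window [(0.6, [561, 120, 139])]
tube_long []
station [(0.7, [586, 52, -2])]
top [[493.0420262722086, 0.0, 278.33632286691517], [0.0, 493.0420262722086, 209.49722207274377], [0.0, 0.0, 1.0]] [[0.018, -0.991, 0.136, 467.167], [-0.999, -0.023, -0.041, 62.8], [0.043, -0.135, -0.99, 984.819], [0.0, 0.0, 0.0, 1.0]]
place1 [(0.83, [577, 79, 58])]
collar_index [(0.73, [546, 150, 196]), (0.21, [564, 117, 224]), (0.19, [587, 53, -1])]
grip_middle [(0.83, [565, 116, 226])]
reader_window [(0.98, [563, 119, 139])]
tube_long [(0.56, [621, -28, 22])]
station [(0.97, [589, 54, -3])]
```

View pics/side1.png

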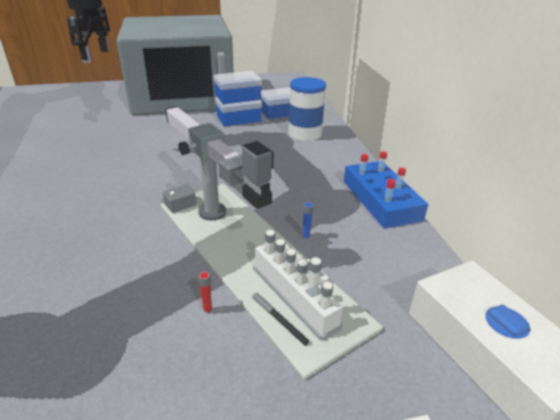

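View pics/top1.png

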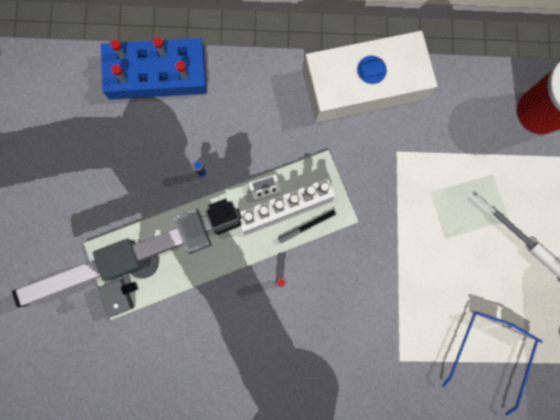

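```bash
cat > h.py <<'E'
from workcell import bot
import cv2, numpy as np
def cloud(s):
    z=s["range_z"]; v,u=np.mgrid[:z.shape[0],:z.shape[1]]; K=s["mtx"]
    p=np.stack([(u-K[0,2])*z/K[0,0],(v-K[1,2])*z/K[1,1],z],-1)
    P=p@s["T"][:3,:3].T+s["T"][:3,3]; P[z==0]=np.nan; return P
def proj(s,P):
    P=np.atleast_2d(P); c=(P-s["T"][:3,3])@s["T"][:3,:3]; q=c@s["mtx"].T; return q[:,:2]/q[:,2:]
E
python3 - <<'E'
from h import *
s=bot.snapshot("top"); P=cloud(s); im=s["pixels"]
cv2.imwrite("pics/top_crop.png",cv2.resize(im[140:310,170:370],None,fx=4,fy=4,interpolation=cv2.INTER_CUBIC)[:600,:800])
# plate: z ~12, whitish
roi=np.zeros(P.shape[:2],bool); roi[140:330,70:370]=1
m=roi&(P[...,2]>6)&(P[...,2]<120)
c,n=np.unique((P[roi][:,2]//4*4),return_counts=True); print(dict(zip(c[:60],n[:60])))
# boom sleeve top z~195
mm=roi&(abs(P[...,2]-195)<5); q=P[mm][:,:2]; print("195",len(q)); 
rect=cv2.minAreaRect(q.astype(np.float32)); print(rect)
r=roi&(abs(P[...,2]-12)<4)
print(cv2.minAreaRect(P[r][:,:2].astype(np.float32)))
r=roi&(abs(P[...,2]-62)<4); print(cv2.minAreaRect(P[r][:,:2].astype(np.float32)))
r=roi&(P[...,2]>88)&(P[...,2]<135)
print("tubetops",r.sum())
for v,u in np.argwhere(r): 
    if 230<u<340 and P[v,u,2]>92: print(u,v,P[v,u].round(0))
s=bot.snapshot("side"); im=s["pixels"]
cv2.imwrite("pics/side_crop.png",cv2.resize(im[210:340,240:400],None,fx=4.5,fy=4.5,interpolation=cv2.INTER_CUBIC))
E
```

```text
{np.float64(-8.0): np.int64(213), np.float64(-4.0): np.int64(13959), np.float64(0.0): np.int64(19864), np.float64(4.0): np.int64(853), np.float64(8.0): np.int64(5085), np.float64(12.0): np.int64(6855), np.float64(16.0): np.int64(390), np.float64(20.0): np.int64(579), np.float64(24.0): np.int64(482), np.float64(28.0): np.int64(366), np.float64(32.0): np.int64(71), np.float64(36.0): np.int64(46), np.float64(40.0): np.int64(71), np.float64(44.0): np.int64(510), np.float64(48.0): np.int64(323), np.float64(52.0): np.int64(43), np.float64(56.0): np.int64(154), np.float64(60.0): np.int64(842), np.float64(64.0): np.int64(201), np.float64(68.0): np.int64(26), np.float64(72.0): np.int64(25), np.float64(76.0): np.int64(41), np.float64(80.0): np.int64(129), np.float64(84.0): np.int64(22), np.float64(88.0): np.int64(20), np.float64(92.0): np.int64(15), np.float64(96.0): np.int64(75), np.float64(100.0): np.int64(298), np.float64(104.0): np.int64(33), np.float64(108.0): np.int64(2), np.float64(112.0): np.int64(1), np.float64(116.0): np.int64(6), np.float64(120.0): np.int64(6), np.float64(124.0): np
[... 13401 characters left out ...]

246 218 [571.  85. 101.]
247 218 [571.  83. 102.]
248 218 [571.  81. 101.]
249 218 [571.  79. 104.]
250 218 [571.  77. 102.]
251 218 [572.  76.  99.]
252 218 [571.  74. 102.]
253 218 [572.  72.  95.]
244 219 [570.  88.  97.]
245 219 [569.  86. 104.]
246 219 [569.  84. 102.]
247 219 [570.  83. 100.]
248 219 [569.  81. 102.]
249 219 [569.  79. 103.]
250 219 [570.  77. 101.]
251 219 [570.  75. 101.]
252 219 [570.  74. 100.]
245 220 [568.  86.  98.]
246 220 [568.  84. 103.]
247 220 [568.  83. 102.]
248 220 [568.  81. 101.]
249 220 [568.  79. 102.]
250 220 [568.  77. 103.]
251 220 [568.  75. 103.]
247 221 [566.  83.  99.]
248 221 [566.  81.  98.]
249 221 [566.  79. 100.]
250 221 [567.  77.  93.]
```

The six caps in the top view (u,v → z):
- (249,216), (263,210), (279,204), (294,198) and (325,187) are all at about 102 mm.
- (311,190) is at about 127 mm. That makes the long tube place 5, so the boom target is 0.160 m.

Possible mix-ups: the red vial at (281,283), the blue vial at (199,168), the red caps in the blue rack at (115–180,45–70), and the tube in place 6. I'll check the choice in a close crop.

View pics/side_crop.png

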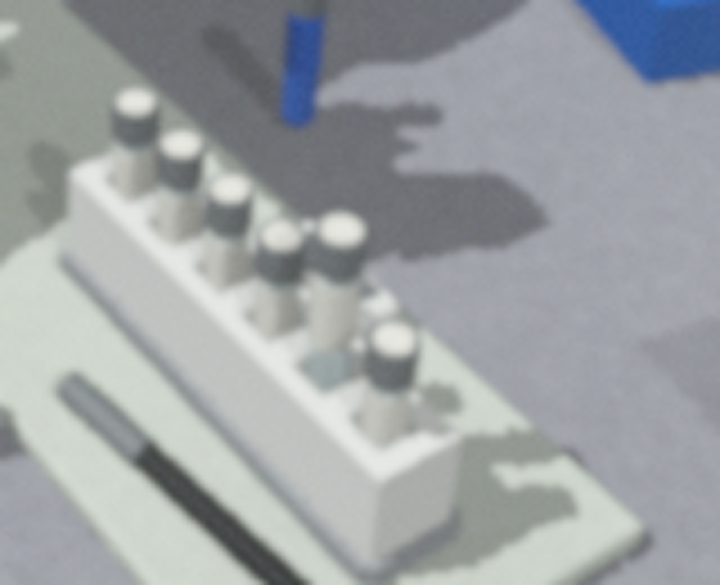

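{"api": "apply_moves", "payload": {
  "rows": [
    [0,0,4,-20,-17,-40,1],
    [0,0,10,-60,-51,-80,1],
    [0,0,16,-102,-87,-100,1],
    [0,0,22,-144,-123,-100,1],
    [0,0,28,-186,-159,-100,1],
    [0,0,34,-228,-195,-100,1],
    [0,0,40,-270,-231,-100,1],
    [0,0,46,-312,-267,-100,1]
  ]
}}

```text
time_s: 1.8
ee_pos: [452.7, 319.0, 331.6]
tool_rot: [3.141, -0.0, 1.98]
wrist_force: [0.7, -0.2, 0.1]
opening: 1.0
```

The crop shows the fifth tube, at (340,235), clearly above the others, so place 5 is confirmed.

{"api": "apply_moves", "payload": {
  "rows": [
    [0,0,0.8,-50,4,0,1],
    [0,0,0.8,-105,8,0,1],
    [0,0,0.8,-160,12,0,1],
    [0,0,0.8,-205,16,0,1],
    [0,0,0.8,-227,17.6,0,1],
    [0,0,0.8,-227,17.6,0,1]
  ]
}}

```text
time_s: 2.55
ee_pos: [559.6, 117.9, 331.4]
tool_rot: [3.141, 0.001, 1.966]
wrist_force: [0.2, 0.6, -0.0]
opening: 1.002
```

```bash
python3 - <<'E'
from h import *
o=bot.get_obs(); print(o["ee_pos"],o["tool_rot"],o["q"])
s=bot.snapshot("wrist"); cv2.imwrite("pics/w1.png",s["pixels"])
from scipy.spatial.transform import Rotation as R
T=np.eye(4); T[:3,:3]=R.from_euler("xyz",o["tool_rot"]).as_matrix(); T[:3,3]=o["ee_pos"]
s["T"]=T@s["mount"]; P=cloud(s)
m=(P[...,2]>240)&(P[...,2]<252); q=P[m]; print(m.sum(),cv2.minAreaRect(q[:,:2].astype(np.float32)), np.nanmean(q,0), np.argwhere(m).mean(0))
for t in ("grip_middle","collar_index","lock_button","reader_window"):
    print(t,[(round(d["score"],2),[round(float(x),1) for x in d["centre"]]) for d in bot.pinpoint(t,"wrist")][:2])
s=bot.snapshot("top");P=cloud(s)
q=P[180:260,170:240].reshape(-1,3); m=(q[:,2]>238)&(q[:,2]<252); print(m.sum())
E
```

```text
[559.58613963 117.90754994 331.42752941] [3.14133814e+00 5.23815553e-04 1.96560570e+00] [-0.5636999   0.32052785  0.34596057  1.85168368 -0.12752265  0.99060811
  0.23086412]
1848 ((558.2147216796875, 118.57412719726562), (31.345481872558594, 41.529476165771484), 23.222658157348633) [557.9007033  119.73471644 245.39595792] [214.57954545 286.48971861]
grip_middle [(0.84, [559.1, 118.4, 221.9])]
collar_index [(0.58, [544.5, 149.7, 195.5])]Traceback (most recent call last):
  File "<stdin>", line 9, in <module>
ValueError: it knows: collar_index, grip_middle, place, reader_boom, reader_window, station, tube_long, tube_short
```

View pics/w1.png

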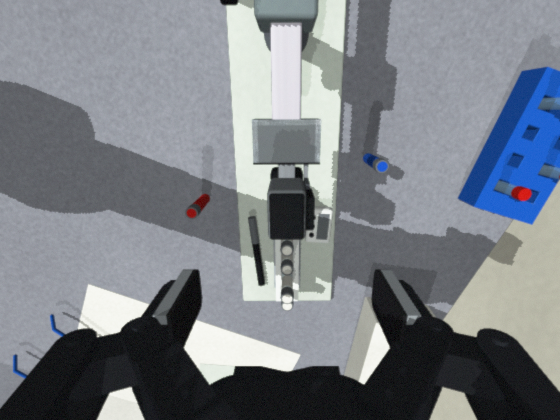

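{"api": "apply_moves", "payload": {
  "rows": [
    [0,0,0,1,-0.6,-10,1],
    [0,0,0,1,-0.6,40,1],
    [0,0,0,1,-0.6,85,1],
    [0,0,0,1,-0.6,115,1],
    [0,0,0,1,-0.6,131,1],
    [0,0,0,1,-0.6,131,1]
  ]
}}

```text
time_s: 3.45
ee_pos: [557.9, 120.9, 200.1]
tool_rot: [-3.141, -0.0, 1.97]
wrist_force: [-0.7, -0.2, -0.5]
opening: 0.995
```

```bash
python3 - <<'E'
from h import *
s=bot.snapshot("wrist"); cv2.imwrite("pics/w2.png",s["pixels"])
s=bot.snapshot("side"); cv2.imwrite("pics/s2.png",cv2.resize(s["pixels"][90:240,160:340],None,fx=4,fy=4))
E
```

```text
(no output)
```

View pics/w2.png

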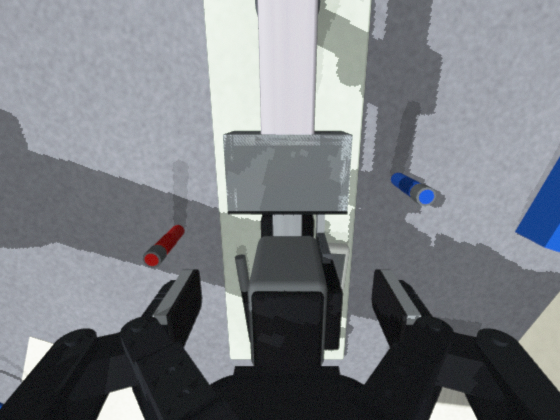

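View pics/s2.png

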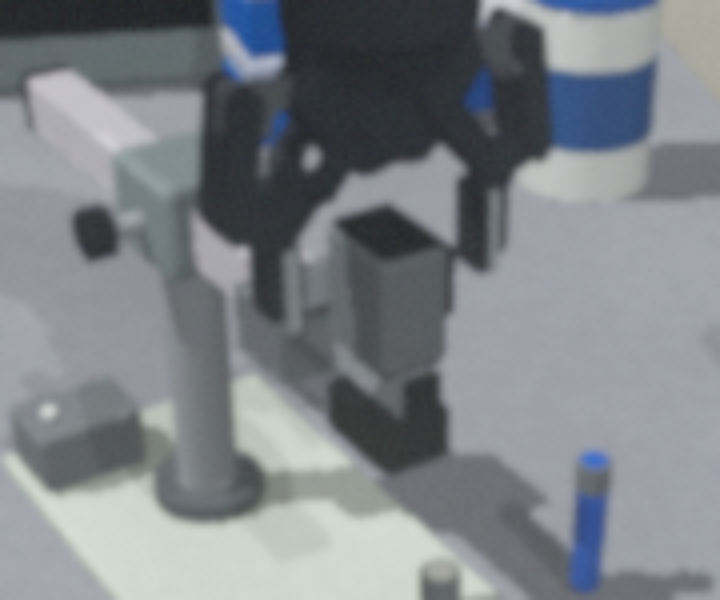

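The fingers straddle the grip: block at about (288,290), button flank at (333,290), with clear gaps on both sides. I'll close now.

{"api": "apply_moves", "payload": {
  "rows": [
    [0,0,0,0,0,0,0.5],
    [0,0,0,0,0,0,0.35],
    [0,0,0,0,0,0,0.2],
    [0,0,0,0,0,0,0],
    [0,0,0,0,0,0,0],
    [0,0,0,0,0,0,0],
    [0,0,0,0,0,0,0],
    [0,0,0,0,0,0,0]
  ]
}}

```text
time_s: 4.55
ee_pos: [558.7, 120.5, 201.7]
tool_rot: [3.14, -0.0, 1.969]
wrist_force: [-2.4, 0.0, 12.0]
opening: 0.372
```

```bash
python3 - <<'E'
from h import *
o=bot.get_obs(); print(o["ee_pos"],o["tool_rot"],o["opening"]*85,o["wrist_force"],o["moment"])
s=bot.snapshot("wrist"); cv2.imwrite("pics/w3.png",s["pixels"])
E
```

```text
[558.65913456 120.50315262 201.66190604] [ 3.13963750e+00 -1.69956360e-04  1.96902757e+00] 31.655026082752528 [-2.40909286  0.01789525 12.00836309] [0.05765042 0.31863182 0.01881522]
```

View pics/w3.png

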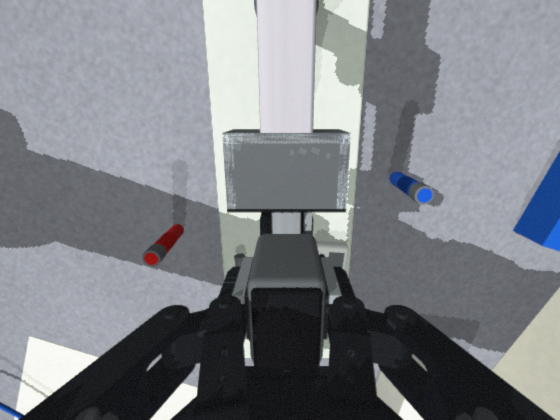

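The opening is 31.7 mm, so the button is fully in. Next I'll draw the boom out.

{"api": "apply_moves", "payload": {
  "rows": [
    [0,0,0,-4,0,0,0],
    [0,0,0,-12,0,0,0],
    [0,0,0,-22,0,0,0],
    [0,0,0,-34,0,0,0],
    [0,0,0,-44,0,0,0],
    [0,0,0,-50,0,0,0],
    [0,0,0,-50,0,0,0]
  ]
}}

```text
time_s: 5.48
ee_pos: [578.0, 74.4, 201.7]
tool_rot: [3.14, -0.001, 1.969]
wrist_force: [-4.3, 1.4, 11.8]
opening: 0.373
```

```bash
python3 - <<'E'
from h import *
o=bot.get_obs(); print(o["ee_pos"],o["tool_rot"],o["opening"]*85,o["wrist_force"],o["moment"])
s=bot.snapshot("wrist"); cv2.imwrite("pics/w4.png",s["pixels"])
E
```

```text
[578.01188958  74.4390978  201.66552706] [ 3.13972649e+00 -5.19311710e-04  1.96882499e+00] 31.674252914477766 [-4.31447442  1.44197559 11.83139793] [0.4449646  0.42487893 0.05197981]
```

View pics/w4.png

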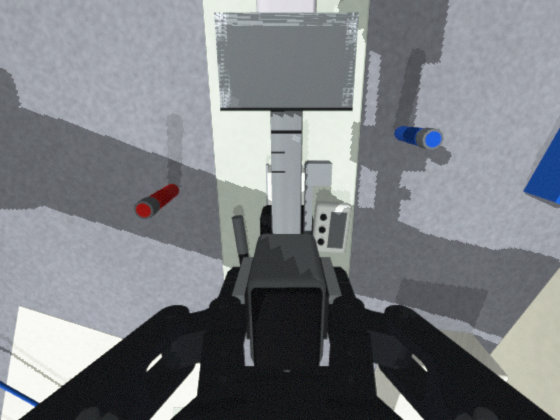

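The boom is out about 50 mm. The place-1 mark at (285,131) has passed the collar edge at (285,109).

{"api": "apply_moves", "payload": {
  "rows": [
    [0,0,0,-8,0,0,0],
    [0,0,0,-22,0,0,0],
    [0,0,0,-40,0,0,0],
    [0,0,0,-60,0,0,0],
    [0,0,0,-80,0,0,0],
    [0,0,0,-98,0,0,0],
    [0,0,0,-108,0,0,0],
    [0,0,0,-110,0,0,0]
  ]
}}

```text
time_s: 6.52
ee_pos: [620.7, -26.9, 201.7]
tool_rot: [3.14, -0.001, 1.969]
wrist_force: [-3.8, 4.2, 13.6]
opening: 0.369
```

{"api": "apply_moves", "payload": {
  "rows": [
    [0,0,0,0,0,0,0],
    [0,0,0,0,0,0,0]
  ]
}}

```text
time_s: 6.78
ee_pos: [620.4, -26.4, 201.7]
tool_rot: [3.14, -0.001, 1.969]
wrist_force: [-3.6, 3.2, 11.3]
opening: 0.368
```

```bash
cat > chk.py <<'E'
from h import *
import sys
o=bot.get_obs(); print(o["ee_pos"],o["tool_rot"],o["opening"]*85,o["wrist_force"],o["moment"])
print("moved",np.hypot(*(o["ee_pos"][:2]-[558.66,120.5])))
n=sys.argv[1]
s=bot.snapshot("wrist"); cv2.imwrite(f"pics/w{n}.png",s["pixels"]); cv2.imwrite(f"pics/wc{n}.png",cv2.resize(s["pixels"][0:200,220:360],None,fx=4,fy=3,interpolation=cv2.INTER_CUBIC))
for c in ("side","top"):
    s=bot.snapshot(c); cv2.imwrite(f"pics/{c}{n}.png",s["pixels"])
    for t in ("collar_index","grip_middle","reader_window","place1","tube_long"): print(c,t,[(round(d["score"],2),[round(float(x),1) for x in d["centre"]]) for d in bot.pinpoint(t,c)][:2])
E
python3 chk.py 5
```

```text
[620.39585463 -26.38834874 201.66531906] [ 3.13999207e+00 -7.49976110e-04  1.96934162e+00] 31.303200314407146 [-3.63093703  3.2105403  11.31977564] [0.59176586 0.40603035 0.0063737 ]
moved 159.33456229679817
side collar_index [(0.66, [547.9, 149.6, 193.5])]
side grip_middle [(0.97, [625.6, -26.6, 222.0])]
side reader_window []
side place1 [(0.56, [574.8, 80.0, 60.4]), (0.27, [624.5, -31.3, 137.7])]
side tube_long []
top collar_index [(0.88, [549.7, 149.4, 192.2])]
top grip_middle [(0.59, [610.5, -0.7, 20.2])]
top reader_window [(0.76, [626.5, -27.4, 137.4])]
top place1 [(0.63, [576.0, 80.5, 59.9])]
top tube_long []
```

View pics/wc5.png

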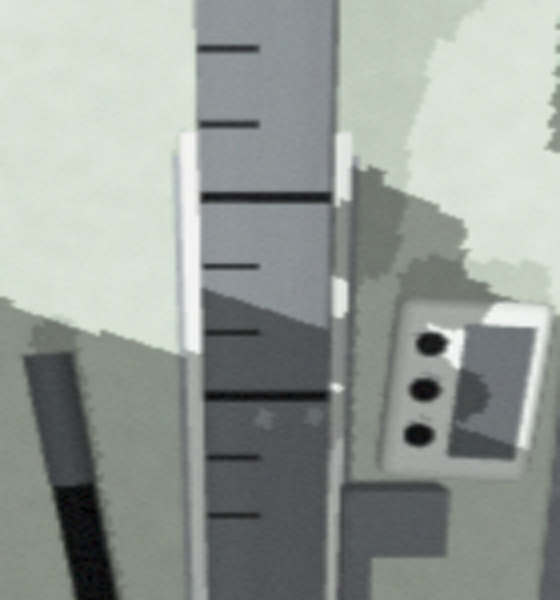

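View pics/w5.png

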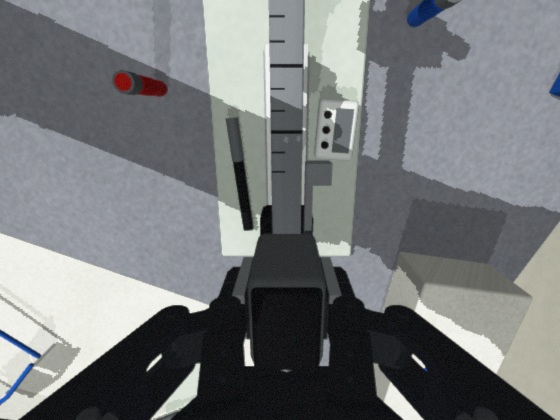

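View pics/side5.png

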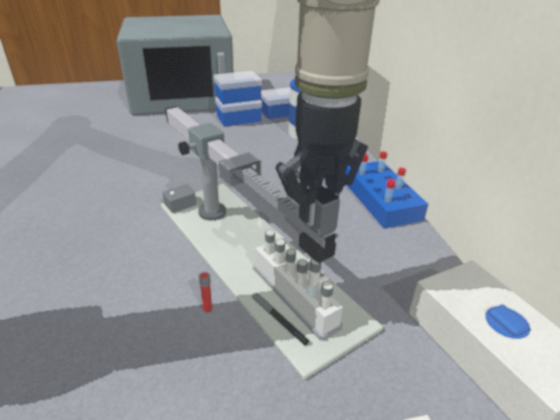

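```bash
python3 - <<'E'
import cv2
a=cv2.imread("pics/top5.png")[170:270,160:320]; cv2.imwrite("pics/t5c.png",cv2.resize(a,None,fx=5,fy=5,interpolation=cv2.INTER_CUBIC))
for f in ("w3","w4","w5"):
    a=cv2.imread(f"pics/{f}.png",0)[220:245,275:295].mean(1); print(f,a.round().astype(int).tolist())
E
```

```text
w3 [163, 163, 163, 164, 164, 163, 163, 164, 164, 163, 164, 164, 163, 148, 80, 67, 67, 67, 67, 68, 67, 67, 67, 67, 67]
w4 [162, 163, 163, 163, 163, 164, 162, 163, 163, 163, 163, 163, 163, 148, 79, 66, 66, 66, 67, 66, 67, 66, 66, 67, 67]
w5 [86, 86, 86, 85, 86, 86, 86, 87, 85, 86, 86, 86, 85, 79, 48, 46, 45, 46, 46, 45, 46, 46, 46, 45, 46]
```

View pics/t5c.png

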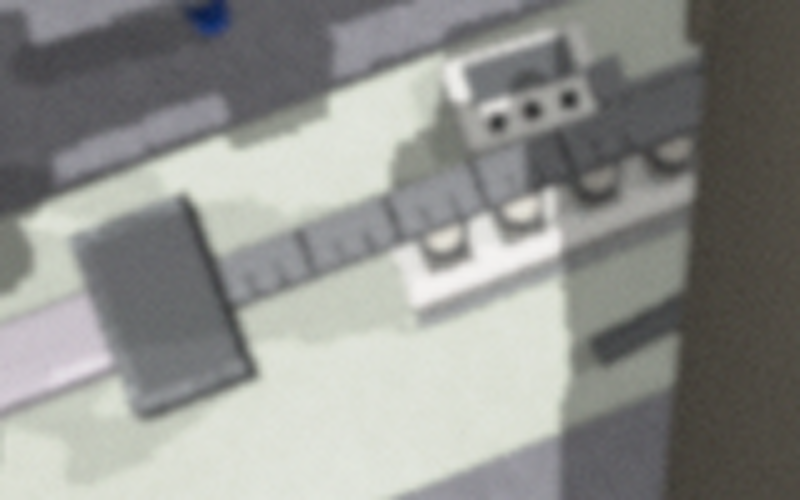

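There was no slip: the grip edge stays at row 233 in all three wrist pictures. In the top view four long marks are out, at x = 570, 480, 392 and 303. The fifth falls on the collar edge at about 215, which reads 0.16. I'll add a small nudge, let it settle and check again.

{"api": "apply_moves", "payload": {
  "rows": [
    [0,0,0,-0.7,0,0,0],
    [0,0,0,-0.7,0,0,0],
    [0,0,0,-0.7,0,0,0],
    [0,0,0,-0.7,0,0,0],
    [0,0,0,-0.7,0,0,0],
    [0,0,0,-0.7,0,0,0],
    [0,0,0,-0.7,0,0,0],
    [0,0,0,-0.7,0,0,0]
  ]
}}

```text
time_s: 8.43
ee_pos: [620.6, -26.9, 201.7]
tool_rot: [3.14, -0.001, 1.969]
wrist_force: [-3.6, 2.7, 12.1]
opening: 0.367
```

```bash
python3 chk.py 6; python3 - <<'E'
import cv2
a=cv2.imread("pics/w6.png",0)[220:245,275:295].mean(1); print(a.round().astype(int).tolist())
a=cv2.imread("pics/side6.png")[210:340,220:380]; cv2.imwrite("pics/s6c.png",cv2.resize(a,None,fx=4,fy=4,interpolation=cv2.INTER_CUBIC))
E
```

```text
[620.58449001 -26.87714814 201.68982462] [ 3.14004608e+00 -9.01115398e-04  1.96943942e+00] 31.208199726198174 [-3.60344678  2.66604747 12.09797464] [ 0.65510526  0.44410025 -0.02757439]
moved 159.8582692812384
side collar_index [(0.77, [544.5, 151.7, 196.2])]
side grip_middle [(0.93, [621.3, -28.3, 220.0]), (0.29, [575.2, 81.1, 55.8])]
side reader_window [(0.76, [625.6, -28.9, 136.8])]
side place1 [(0.77, [571.2, 80.9, 61.9])]
side tube_long []
top collar_index [(0.98, [546.6, 145.8, 193.5])]
top grip_middle []
top reader_window []
top place1 [(0.75, [575.3, 79.8, 57.4])]
top tube_long []
[86, 85, 86, 86, 86, 86, 85, 86, 86, 86, 86, 86, 85, 79, 49, 45, 46, 45, 45, 46, 46, 45, 46, 46, 46]
```

View pics/s6c.png

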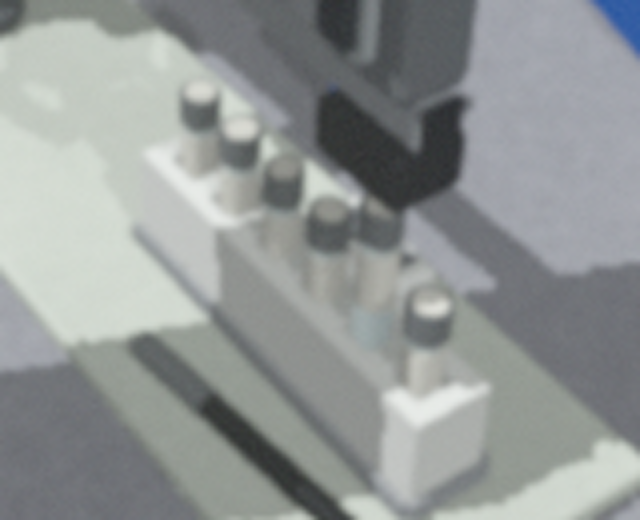

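The reader head hangs over the long tube at (380,220), and all six tubes are upright. Everything is still, so I'm handing in.

```bash
python3 -c "
from workcell import bot
print(bot.job_done()); o=bot.get_obs(); print(o['time_s'],o['ee_pos'],o['opening'])"
```

```text
the job is handed in; nothing more can be done
None
the job is handed in; nothing more can be done
```

The reader is held over the long tube in place 5, with the boom drawn out to its 0.160 m mark, and the job is handed in. No verdict was reported.

**What I did:** The long tube's cap stands about 25 mm above the other five, and the close crop confirmed place 5. I gripped across the handle with the boom parked. The jaws closed to about 32 mm, which means the button was fully in. I then drew the boom out straight and kept holding it.

**Last checks:**
- **Position:** the tool had moved 159.9 mm from the parked grip. The grip had not shifted in the fingers in any wrist picture. Before a final 0.7 mm nudge, the top view showed the fifth long mark at the collar edge. The wrist camera could not see the collar at full reach, so that reading comes from the top camera.
- **Tubes:** all six stood upright in the rack.
- **Time:** about 8.6 s of the 35 s were used.
- **Disagreement:** the networks' estimates of the reader window differed by up to about 6.5 mm from the tube's measured cap centre, with their own error about 4 mm. One low-score report and one top-view report of the grip were plainly wrong. I relied on the scale and the measured travel instead.

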